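Lay the tea tray and present it with a quarter turn

TASK

Make the tea tray ready: slide the wide wooden napkin ring down the tray's post fully home, then the narrow one down on top of it. Then take the tray by its arched handle, lift it straight up level, turn it a quarter turn clockwise as seen from above (the post comes from the mat's right side round to its near side) and finish while still holding it there, level and still, about 10 cm above the middle of its mat, with the loose tea ball in the middle of the dish all the while. Leave the things around alone.

Things in the scene. Friction and masses are not known exactly. Their poses are not given: they have to be found in the camera images.
- tray: White plate, 200 mm across, 0.25 to 0.5 kg, loose on the mat. Origin: centre of its underside; z up. Flat rim top at z 14 mm; inside 48 mm radius a 12 degree cone dips to z 4 mm. On its +x side a round-tipped wooden post, 13 mm thick. Steel arch handle along its y: 10 mm square uprights at y = +-61 mm, level top bar. At the start its x axis (post) points along the mat's -y, to the robot's right.
- tray_handle (a point): Middle of the arch handle's top bar, 76 mm above the tray's origin; axes as the tray's. The bar is 10 mm thick (x), 14 mm high (69 to 83 mm above the tray's origin), 132 mm long (y). Pinch it from above across its thickness; the tea ball's top is 41 mm above the tray's origin.
- tray_well (a point): Where the tea ball's centre lies when it rests in the middle of the dish, 22.4 mm above the tray's origin.
- post_foot (a point): Foot of the post on the rim's top, on the post's axis, 69 mm along the tray's +x from its centre: where the wide ring's origin comes when it is fully home.
- post_second (a point): On the post's axis, 24 mm above post_foot: where the narrow ring's origin comes when it lies on the wide one.
- post_tip (a point): Tip of the post, 62.5 mm above post_foot. Around it there is room for fingers on the lines along the tray's y, either side of the post.
- tea_ball: Steel tea ball, 36 mm across, 40 g, loose: it rolls. Origin at its centre. It starts resting in the middle of the dish.
- ring_wide: Wide dark wooden napkin ring, 52 mm outside, hole 20 mm, 24 mm high, 35 g, lying flat on the table with its hole upright. Origin: centre of its underside. It and the narrow ring may have changed places.
- ring_narrow: Narrow dark wooden napkin ring, 38 mm outside, hole 20 mm, 24 mm high, 22 g, lying flat on the table. Origin: centre of its underside.
- mat: Cork place mat, 250 by 250 mm, 6 mm thick, fixed. Origin: centre of its underside on the table. Its x axis points away from the robot (turned up to about 0.35 rad), its y axis to the robot's left.
- mill: Bystander: small salt mill, 44 mm wide, 90 mm high. Leave alone. Origin: centre of its underside.
- glass: Bystander: drinking glass, 83 mm wide, 94 mm high. Leave alone. Origin: centre of its underside.
- garlic: Bystander: garlic bulb, 48 mm wide, 49 mm high. Leave alone. Origin: centre of its underside.
- lemon: Bystander: lemon, 75 by 56 by 57 mm. Leave alone. Origin: its underside.
There are look-alikes about, which are no part of the job. Several things have the shape of the tray; the one meant has the colours described above. Leave any yellow look-alike of the ring_narrow alone.

How it is judged:
By the outcome, as a careful person would: the job done as asked, in the order asked, and still so for the second after the job is handed in, while the arm keeps its last pose, push and grip.
It also fails if it takes over 72 s, if anything falls off the work surface, if the arm or the gripper's body presses on something with over 40 N, if the wrist force passes 120 N, or if a joint passes its speed limit or range.

ROBOT

A 6-joint arm with a two-finger parallel gripper is mounted at the origin on a cart in front of the work surface, level with it; the furniture and walls round the work are solid. World frame = base frame: x ahead of the robot, y to its left, z up, the work surface at z = 0. Lengths are in m, angles in rad, forces in N, time in s.
With the tool pointing down it reaches from about 0.35 to 0.925 m from the base axis. Payload 6.4 kg.
Tool frame: the origin (TCP) lies midway between the tips of the shut fingers; the grasp point (between the pads) lies 19 mm behind it; z points along the fingers, y is the line along which they close (so a half turn about z gives the same grasp; the last joint's range is limited). The gripper opens to 94 mm and grips with 3 to 60 N. Pads are 16 mm wide; open, the fingers measure 119 mm over their backs; the gripper's body (75 mm by 177 mm) begins 78 mm behind the grasp point.
Start: joints at [-1.489, 0.245, 1.558, -0, 1.339, -0.174], TCP at [0.164, -0.629, 0.205] pointing down, gripper open.
Joint ranges: [-3.13, 3.13], [-1.02, 2.26], [0.13, 2.54], [-0.95, 4.09], [0.21, 2.88], [-2.74, 2.74]. Speed limits (rad/s): [2.57, 2.57, 3.14, 3.14, 3.14, 3.14].

INTERFACE

Orientations are given as a unit quaternion [w, x, y, z].
In Python, from plant import * gives the robot as it stands.
- The arm moves only by the tool jog_arm, never from a script. Its argument "plan" is a list of rows, each an object with "turn": the turn, a rotation vector about the tool's x, y, z in rad, a list of three; "offset": the shift along the tool's x, y, z in mm, a list of three; "hand": the opening in per cent of the stroke, from 0 (shut) to 100 (fully open). A call has 1 to 20 rows; each row shifts and turns the commanded pose from where the row before left it, along the tool's axes as they then stand; what a row does not reach is not made up. A row lasts 1/12 s, in which the tool goes at most 41.7 mm and 7.16 degrees, less where a joint would pass 70% of its speed; a pose out of reach is approached as far as the arm can. A call is refused whole if a number of a shift passes 41.7 or a number of a turn 0.125, either way. A call with a gripper value outside its range is refused whole. The fingers move at their own pace and stop on an object; "grip_force" is the grip in N (left out, the last holds). Time passes only in rows, so rows that do not move let the fingers close. It gives the time, the measured TCP pose, the force, the opening and the grip force at its end, in the units of the state.
- read_state(): the state, without advancing time (a new reading comes with each control period).
- read_camera(name): name is "side" or "top" or "wrist"; returns a dict with "pixels" (384x512x3 uint8, red, green, blue), "mtx" (3x3 intrinsics, pixels), "xyz" and "attitude" of the camera in the world. Camera axes: x right, y down, z forward; pixel columns grow to the right and rows downward; lengths in m; the calibration is good to about 2 mm. The wrist camera is an equidistant fisheye: a pixel r from the principal point sees the ray r / f radians off the axis. A picture is of the moment at which its call begins. There is no depth.
- finish_job(): hands the job in; it is judged then, once.
The state is a dict: "time": time; "joints": joint angles; "qd": joint speeds; "tau": joint torques, N m; "eef_pos": TCP position; "ee_rot": TCP orientation; "wrist_force": force on the tool from outside, world axes, zero at the start; "ft_torque": the same for the moment, N m; "grip_width": finger opening in m; "finger_force": force on a finger pad.
Only numpy, scipy, OpenCV 4.12 (cv2) and the standard library are available. Lean on these libraries where they do the work, as an engineer would, in place of code of your own. Each camera call takes 0.05 s, during which the arm holds its last target. There are 200 camera calls.

## Working session

There is one attempt and no reset: what is moved stays moved. The work goes in short steps, Python scripts to look and compute and a tool call to move; the robot and the scene stay as the last step left them, time stands still between calls to the robot, and variables do not carry over. Pictures are saved under pics/ and viewed, at most 10 in all, crops included, and the job is handed in when it is done.

Besides the shell and the picture viewer there is one more tool, called as name(argument=value, ...), one argument or row to a line, values as JSON. jog_arm: Moves the arm, as the interface text tells. Its arguments: {"type":"object","properties":{"plan":{"type":"array"},"grip_force":{"type":"number"}},"required":["plan"]}

```bash
mkdir -p pics; ls; cat > h.py <<'E'
from plant import *
import numpy as np, cv2
from scipy.spatial.transform import Rotation as R
def rot(q): return R.from_quat([q[1],q[2],q[3],q[0]]).as_matrix()
def att(c):
    a=np.array(c["attitude"],float)
    return a if a.shape==(3,3) else rot(a)
def ray(c,u,v,fish=False):
    K=np.array(c["mtx"]); x=(u-K[0,2])/K[0,0]; y=(v-K[1,2])/K[1,1]
    if fish:
        r=np.hypot(x,y); s=np.sin(r)/r if r>1e-9 else 1; d=np.array([x*s,y*s,np.cos(r)])
    else: d=np.array([x,y,1.])
    return np.array(c["xyz"]),att(c)@d
def onz(c,u,v,z,fish=False):
    o,d=ray(c,u,v,fish); return o+d*(z-o[2])/d[2]
def proj(c,p,fish=False):
    K=np.array(c["mtx"]); q=att(c).T@(np.array(p)-np.array(c["xyz"]))
    if fish:
        r=np.hypot(q[0],q[1]); t=np.arctan2(r,q[2]); q=np.array([q[0]/r*t,q[1]/r*t,1]) if r>1e-9 else np.array([0,0,1.])
    else: q=q/q[2]
    return (K@q)[:2]
def save(c,n): cv2.imwrite("pics/"+n+".png",cv2.cvtColor(c["pixels"],cv2.COLOR_RGB2BGR))
E
python3 - <<'E'
from h import *
import pickle
s=read_state(); print({k:np.round(v,3) for k,v in s.items()})
D={}
for n in ("side","top","wrist"):
    c=read_camera(n); D[n]=c; print(n,np.round(c["mtx"],1).tolist(),np.round(c["xyz"],3),np.round(c["attitude"],3))
pickle.dump(D,open("d0.pkl","wb"))
im=np.hstack([cv2.resize(D[n]["pixels"],None,fx=1,fy=1) for n in("top",)])
save(D["top"],"top0"); save(D["side"],"side0")
E
```

```text
pics
{'time': np.float64(0.0), 'joints': array([-1.489,  0.246,  1.559, -0.   ,  1.339, -0.174]), 'qd': array([ 0.   ,  0.   , -0.   ,  0.001, -0.001, -0.   ]), 'tau': array([ 0.0000e+00, -4.1584e+01, -3.1460e+01,  6.8000e-02,  3.3000e-02,
       -0.0000e+00]), 'eef_pos': array([ 0.164, -0.628,  0.204]), 'ee_rot': array([-0.001,  0.992,  0.128,  0.   ]), 'wrist_force': array([-0.479, -0.408,  0.233]), 'ft_torque': array([-0.021,  0.028,  0.018]), 'finger_force': np.float64(0.0), 'grip_width': np.float64(0.094)}
side [[460.2, 0.0, 250.4], [0.0, 460.2, 195.9], [0.0, 0.0, 1.0]] [-0.054  1.085  0.895] [ 0.133 -0.259  0.862 -0.415]
top [[498.1, 0.0, 263.7], [0.0, 498.1, 193.2], [0.0, 0.0, 1.0]] [0.136 0.114 1.7  ] [-0.102  0.786 -0.605  0.078]
wrist [[297.3, 0.0, 255.3], [0.0, 297.3, 187.5], [0.0, 0.0, 1.0]] [ 0.241 -0.609  0.384] [ 0.109  0.784 -0.605 -0.085]
```

View pics/top0.png

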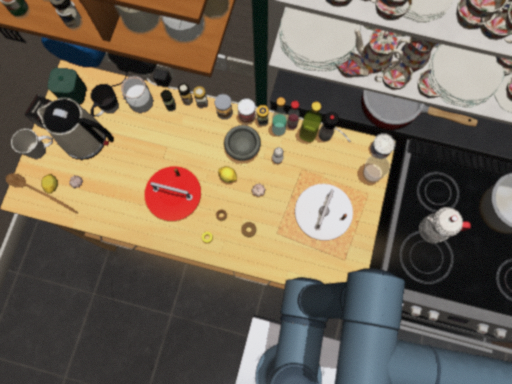

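View pics/side0.png

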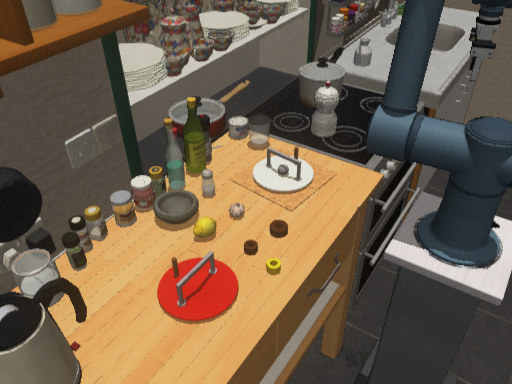

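The top view shows the white tray at (324,211) with its post at (344,216), the wide ring at (249,229), the narrow ring at (221,214) and the yellow look-alike at (207,237). The side view shows the same layout: wide ring (279,228), narrow ring (250,247).

```bash
python3 - <<'E'
from h import *
import pickle
D=pickle.load(open("d0.pkl","rb")); c=D["top"]; s=D["side"]
hsv=cv2.cvtColor(c["pixels"],cv2.COLOR_RGB2HSV)
def ell(c,box,fn):
    x0,y0,x1,y1=box; p=c["pixels"][y0:y1,x0:x1]; h=cv2.cvtColor(p,cv2.COLOR_RGB2HSV).astype(int)
    m=fn(h).astype(np.uint8); cs,_=cv2.findContours(m,cv2.RETR_EXTERNAL,cv2.CHAIN_APPROX_NONE)
    k=max(cs,key=cv2.contourArea); e=cv2.fitEllipse(cv2.convexHull(k)) if len(cv2.convexHull(k))>4 else cv2.minAreaRect(k)
    return np.array(e[0])+[x0,y0],e[1],k+[x0,y0]
dark=lambda h:(h[...,2]<120)
for n,cam,bx in (("wide",c,(238,218,261,241)),("wide",s,(266,214,293,242)),("nar",c,(213,206,230,223)),("nar",s,(240,236,262,258))):
    e=ell(cam,bx,dark); print(n,e[0].round(1),np.round(e[1],1),onz(cam,*e[0],.024 if cam is c else .014).round(4))
white=lambda h:(h[...,1]<50)&(h[...,2]>150)
for cam,bx in((c,(285,172,365,250)),(s,(245,150,320,196))):
    e=ell(cam,bx,white); print("tray",e[0].round(1),np.round(e[1],1),onz(cam,*e[0],.020).round(4))
cork=lambda h:(h[...,1]>-1)
e=cv2.minAreaRect(np.array([[0,0]],np.float32))
for px in ((301,171),(370,190),(350,256),(280,239)): print("mat approx",onz(c,*px,.006).round(3))
# glimpse crop
z=cv2.resize(c["pixels"][160:265,195:375],None,fx=4.4,fy=4.4,interpolation=cv2.INTER_CUBIC)
cv2.imwrite("pics/ct.png",cv2.cvtColor(z,cv2.COLOR_RGB2BGR))
E
```

```text
Traceback (most recent call last):
ValueError: max() iterable argument is empty
```

```bash
cat > m1.py <<'E'
from h import *
import pickle
D=pickle.load(open("d0.pkl","rb")); c=D["top"]; s=D["side"]
def ell(c,box,fn):
    x0,y0,x1,y1=box; p=c["pixels"][y0:y1,x0:x1]; h=cv2.cvtColor(p,cv2.COLOR_RGB2HSV).astype(int)
    m=fn(h).astype(np.uint8); cs,_=cv2.findContours(m,cv2.RETR_EXTERNAL,cv2.CHAIN_APPROX_NONE)
    k=cv2.convexHull(max(cs,key=cv2.contourArea)); e=cv2.fitEllipse(k) if len(k)>4 else cv2.minAreaRect(k)
    return np.array(e[0])+[x0,y0],e[1]
dark=lambda h:(h[...,2]<(h[...,2].min()+np.median(h[...,2][0]))/2)
for n,cam,bx in (("wide",c,(238,218,261,241)),("wide",s,(266,214,293,242)),("nar",c,(213,206,230,223)),("nar",s,(240,236,262,258))):
    e=ell(cam,bx,dark); print(n,e[0].round(1),np.round(e[1],1),onz(cam,*e[0],.020 if cam is c else .014).round(4))
white=lambda h:(h[...,1]<60)&(h[...,2]>130)
for cam,bx in((c,(285,172,365,250)),(s,(245,150,320,196))):
    e=ell(cam,bx,white); print("tray",e[0].round(1),np.round(e[1],1),onz(cam,*e[0],.020).round(4))
for px in ((301,171),(370,190),(350,256),(280,239)): print("mat approx",onz(c,*px,.006).round(3))
for px in ((332,192),(316,228)): print("handle ends",onz(c,*px,.089).round(3))
print("post",onz(c,344,216,.08).round(3))
z=cv2.resize(c["pixels"][160:265,195:375],None,fx=4.4,fy=4.4,interpolation=cv2.INTER_CUBIC)
cv2.imwrite("pics/ct.png",cv2.cvtColor(z,cv2.COLOR_RGB2BGR))
E
python3 m1.py
```

```text
wide [248.3 229.2] [14.7 15.3] [0.4273 0.2488 0.02  ]
wide [278.2 228.6] [18.  19.7] [0.428  0.2486 0.014 ]
nar [221.1 214.7] [10.5 10.7] [0.4522 0.353  0.02  ]
nar [250.3 247.4] [15.  15.6] [0.4526 0.3539 0.014 ]
tray [323.5 211.6] [56.  58.2] [0.5531 0.0141 0.02  ]
tray [282.2 171.2] [40.4 60.2] [0.5577 0.0089 0.02  ]
mat approx [0.68  0.124 0.006]
mat approx [ 0.674 -0.128  0.006]
mat approx [ 0.429 -0.109  0.006]
mat approx [0.425 0.136 0.006]
handle ends [0.609 0.006 0.089]
handle ends [0.476 0.029 0.089]
post [ 0.541 -0.052  0.08 ]
```

View pics/ct.png

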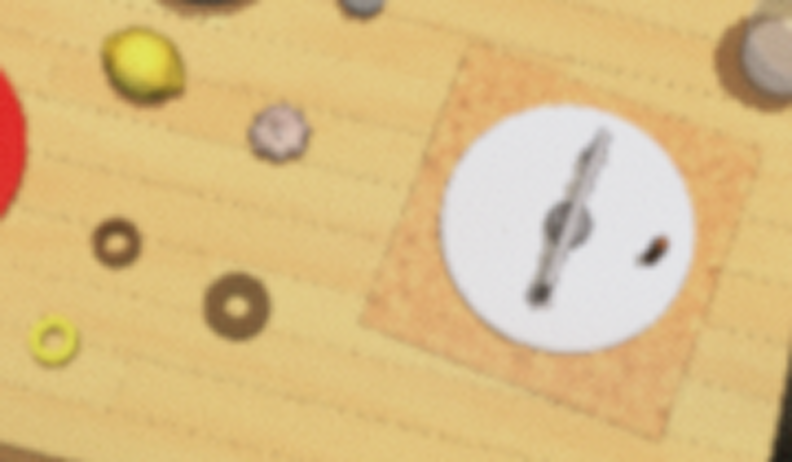

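```bash
cat >> h.py <<'E'
def psi(s=None):
    s=s or read_state(); M=rot(s["ee_rot"]); return np.arctan2(M[1,0],M[0,0])
def todo(target,yaw=None):
    s=read_state(); p=np.array(s["eef_pos"]); a=psi(s)
    b=a if yaw is None else yaw
    d=np.array(target)-p
    x=np.array([np.cos(b),np.sin(b)]); y=np.array([np.sin(b),-np.cos(b)])
    print("at",p.round(4),"psi",round(a,4),"turn z",round(-((b-a+np.pi)%(2*np.pi)-np.pi),4),"then tool mm",np.round(1000*np.array([d[:2]@x,d[:2]@y,-d[2]]),1))
E
python3 - <<'E'
from h import *
import pickle
c=pickle.load(open("d0.pkl","rb"))["top"]
P=np.array([onz(c,195+u/4.4,160+v/4.4,.006)[:2] for u,v in((475,45),(760,148),(662,440),(362,322))])
print(P.round(3),P.mean(0).round(4),[np.linalg.norm(P[i]-P[i-1]).round(3) for i in range(4)])
for a,b in((P[0],P[3]),(P[1],P[2])): d=a-b;print("x",np.arctan2(d[1],d[0]).round(3))
for a,b in((P[0],P[1]),(P[3],P[2])): d=a-b;print("y",np.arctan2(-d[0],d[1]).round(3))
H=[onz(c,195+u/4.4,160+v/4.4,.089)[:2] for u,v in((606,132),(537,300))]
d=H[0]-H[1];print(np.array(H).round(3),np.arctan2(d[1],d[0]).round(3),np.linalg.norm(d),(H[0]+H[1])/2)
print("post tip",onz(c,195+663/4.4,160+242/4.4,.0825)[:2],"foot",onz(c,195+643/4.4,160+262/4.4,.02)[:2], "ball",onz(c,195+568/4.4,160+225/4.4,.03)[:2])
y=np.arctan2((H[0]-H[1])[1],(H[0]-H[1])[0])+np.pi/2
todo([.38,-.2,.32],y); todo([.428,.249,.2],y)
E
```

```text
[[ 0.685  0.118]
 [ 0.659 -0.123]
 [ 0.411 -0.097]
 [ 0.442  0.15 ]] [0.5493 0.012 ] [np.float64(0.245), np.float64(0.242), np.float64(0.249), np.float64(0.249)]
x -0.131
x -0.103
y -0.107
y -0.122
[[0.616 0.005]
 [0.476 0.026]] -0.149 0.14145754300207444 [0.54610896 0.01545056]
post tip [ 0.54504434 -0.05610864] foot [ 0.54122432 -0.0510151 ] ball [0.55267084 0.01295599]
at [ 0.1644 -0.6284  0.2046] psi 0.2558 turn z -1.1656 then tool mm [ 455.7  149.4 -115.4]
at [ 0.1644 -0.6284  0.2046] psi 0.2558 turn z -1.1656 then tool mm [906.8 130.    4.6]
```

jog_arm(
  plan=[
    {"turn": [0,0,-0.119],"offset": [0,0,-12],"hand": 100},
    {"turn": [0,0,-0.119],"offset": [0,0,-12],"hand": 100},
    {"turn": [0,0,-0.119],"offset": [0,0,-12],"hand": 100},
    {"turn": [0,0,-0.119],"offset": [0,0,-12],"hand": 100},
    {"turn": [0,0,-0.119],"offset": [0,0,-12],"hand": 100},
    {"turn": [0,0,-0.119],"offset": [0,0,-12],"hand": 100},
    {"turn": [0,0,-0.119],"offset": [0,0,-12],"hand": 100},
    {"turn": [0,0,-0.119],"offset": [0,0,-12],"hand": 100},
    {"turn": [0,0,-0.119],"offset": [0,0,-12],"hand": 100},
    {"turn": [0,0,-0.119],"offset": [0,0,-12],"hand": 100},
    {"turn": [0,0,0],"offset": [30,10,0],"hand": 100},
    {"turn": [0,0,0],"offset": [30,10,0],"hand": 100},
    {"turn": [0,0,0],"offset": [30,10,0],"hand": 100},
    {"turn": [0,0,0],"offset": [30,10,0],"hand": 100},
    {"turn": [0,0,0],"offset": [30,10,0],"hand": 100},
    {"turn": [0,0,0],"offset": [30,10,0],"hand": 100},
    {"turn": [0,0,0],"offset": [30,10,0],"hand": 100},
    {"turn": [0,0,0],"offset": [30,10,0],"hand": 100},
    {"turn": [0,0,0],"offset": [30,10,0],"hand": 100},
    {"turn": [0,0,0],"offset": [30,10,0],"hand": 100},
  ],
)

```text
time: 1.82
eef_pos: [0.3014, -0.3421, 0.3251]
ee_rot: [-0.0, 0.75, 0.661, 0.0]
wrist_force: [1.2, -1.5, 0.6]
grip_width: 0.094
finger_force: 0.0
```

```bash
python3 -c "
from h import *
s=read_state();print(rot(s['ee_rot']).round(3),s['joints'].round(2),s['time'])
todo([.428,.249,.2],1.4508)"
```

```text
[[ 0.125  0.992 -0.   ]
 [ 0.992 -0.125  0.   ]
 [ 0.    -0.    -1.   ]] [-1.1  -0.31  1.88  0.    1.57 -0.97] 1.8167
at [ 0.3014 -0.3421  0.3251] psi 1.4454 turn z -0.0054 then tool mm [602.   55.  125.1]
```

jog_arm(
  plan=[
    {"turn": [0,0,0],"offset": [31,3,0],"hand": 100},
    {"turn": [0,0,0],"offset": [31,3,0],"hand": 100},
    {"turn": [0,0,0],"offset": [31,3,0],"hand": 100},
    {"turn": [0,0,0],"offset": [31,3,0],"hand": 100},
    {"turn": [0,0,0],"offset": [31,3,0],"hand": 100},
    {"turn": [0,0,0],"offset": [31,3,0],"hand": 100},
    {"turn": [0,0,0],"offset": [31,3,0],"hand": 100},
    {"turn": [0,0,0],"offset": [31,3,0],"hand": 100},
    {"turn": [0,0,0],"offset": [31,3,0],"hand": 100},
    {"turn": [0,0,0],"offset": [31,3,0],"hand": 100},
    {"turn": [0,0,0],"offset": [31,3,0],"hand": 100},
    {"turn": [0,0,0],"offset": [31,3,10],"hand": 100},
    {"turn": [0,0,0],"offset": [31,3,15],"hand": 100},
    {"turn": [0,0,0],"offset": [31,3,20],"hand": 100},
    {"turn": [0,0,0],"offset": [31,3,20],"hand": 100},
    {"turn": [0,0,0],"offset": [31,2,20],"hand": 100},
    {"turn": [0,0,0],"offset": [31,2,20],"hand": 100},
    {"turn": [0,0,0],"offset": [31,2,15],"hand": 100},
    {"turn": [0,0,0],"offset": [21,1,5],"hand": 100},
    {"turn": [0,0,0],"offset": [0,0,0],"hand": 100},
  ],
)

```text
time: 3.48
eef_pos: [0.4235, 0.2268, 0.1981]
ee_rot: [-0.001, 0.749, 0.663, -0.002]
wrist_force: [-0.2, 0.8, -0.2]
grip_width: 0.0942
finger_force: 0.0
```

```bash
python3 -c "
from h import *
import pickle
c=read_camera('wrist');pickle.dump(c,open('w1.pkl','wb'));save(c,'w1')
todo([.428,.249,.2])
for n,p in (('wide',[.4275,.2487,.024]),('nar',[.4525,.3535,.024]),('post',[.5445,-.057,.0825])): print(n,proj(c,p,True))
"
```

```text
at [0.424  0.2254 0.1991] psi 1.4489 turn z -0.0 then tool mm [23.9  1.1 -0.9]
wide [257.9084846 152.3072962]
nar [268.50218435  62.95471955]
post [359.12659872 355.77583957]
```

View pics/w1.png

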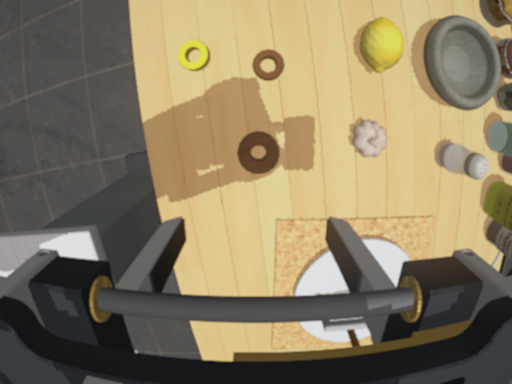

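The wrist view shows the wide ring at (258,152), the narrow one at (268,64), both where predicted, and the mat and tray at the bottom with the post at about (351,335).

```bash
python3 - <<'E'
from h import *
import pickle
c=pickle.load(open('w1.pkl','rb'))
im=c['pixels'].astype(int)
def ringfit(c,box):
    x0,y0,x1,y1=box; p=c['pixels'][y0:y1,x0:x1].astype(int); m=((p[...,0]<115)&(p[...,0]-p[...,2]>10)).astype(np.uint8)
    cs,h=cv2.findContours(m,cv2.RETR_CCOMP,cv2.CHAIN_APPROX_NONE); cs=sorted(cs,key=cv2.contourArea)[::-1]
    for k in cs[:2]:
        if len(k)<6: continue
        e=cv2.fitEllipse(k); u=np.array(e[0])+[x0,y0]; print(u.round(1),np.round(e[1],1),onz(c,*u,.024,True).round(4),onz(c,*u,.018,True).round(4))
ringfit(c,(230,125,288,180)); ringfit(c,(246,44,292,86))
E
```

```text
[258.  152.2] [39.8 40.5] [0.4276 0.2489 0.024 ] [0.4276 0.2479 0.018 ]
[258.1 151.4] [15.1 17.3] [0.4278 0.2497 0.024 ] [0.4277 0.2488 0.018 ]
[248.3 104.1] [ 38.8 105. ] [0.4232 0.3074 0.024 ] [0.423  0.3074 0.018 ]
[263.8  61.1] [28.2 37.9] [0.4474 0.3563 0.024 ] [0.4476 0.3572 0.018 ]
```

jog_arm(
  plan=[
    {"turn": [0,0,0],"offset": [12,0.4,0],"hand": 100},
    {"turn": [0,0,0],"offset": [12,0.4,10],"hand": 100},
    {"turn": [0,0,0],"offset": [0,0,25],"hand": 100},
    {"turn": [0,0,0],"offset": [0,0,25],"hand": 100},
    {"turn": [0,0,0],"offset": [0,0,25],"hand": 100},
    {"turn": [0,0,0],"offset": [0,0,25],"hand": 100},
    {"turn": [0,0,0],"offset": [0,0,25],"hand": 100},
    {"turn": [0,0,0],"offset": [0,0,25],"hand": 80},
    {"turn": [0,0,0],"offset": [0,0,15],"hand": 80},
    {"turn": [0,0,0],"offset": [0,0,10],"hand": 80},
    {"turn": [0,0,0],"offset": [0,0,7],"hand": 80},
    {"turn": [0,0,0],"offset": [0,0,0],"hand": 80},
  ],
)

```text
time: 4.53
eef_pos: [0.4285, 0.2477, 0.008]
ee_rot: [-0.0, 0.75, 0.661, -0.0]
wrist_force: [0.8, -0.6, -0.2]
grip_width: 0.0754
finger_force: 0.0
```

```bash
python3 -c "
from h import *
todo([.4276,.2489,.003])"
```

```text
at [0.4285 0.2477 0.008 ] psi 1.4449 turn z -0.0 then tool mm [ 1.1 -1.1  5. ]
```

jog_arm(
  plan=[
    {"turn": [0,0,0],"offset": [0.8,0,4],"hand": 80},
    {"turn": [0,0,0],"offset": [0,0,0],"hand": 45},
    {"turn": [0,0,0],"offset": [0,0,0],"hand": 45},
    {"turn": [0,0,0],"offset": [0,0,0],"hand": 45},
    {"turn": [0,0,0],"offset": [0,0,0],"hand": 45},
    {"turn": [0,0,0],"offset": [0,0,0],"hand": 45},
    {"turn": [0,0,0],"offset": [0,0,0],"hand": 45},
  ],
  grip_force=15,
)

```text
time: 5.12
eef_pos: [0.4292, 0.249, 0.0051]
ee_rot: [0.0, 0.75, 0.662, 0.0]
wrist_force: [-0.2, -0.5, 3.1]
grip_width: 0.0515
finger_force: 15.0
```

```bash
python3 -c "
from h import *
for i in range(3): s=read_state();print(s['eef_pos'].round(4),s['grip_width'],s['finger_force'],s['wrist_force'].round(1))"
```

```text
[0.4292 0.249  0.0051] 0.051493132708637146 15.00083671649918 [-0.2 -0.5  3.1]
[0.4292 0.249  0.0051] 0.051493132708637146 15.00083671649918 [-0.2 -0.5  3.1]
[0.4292 0.249  0.0051] 0.051493132708637146 15.00083671649918 [-0.2 -0.5  3.1]
```

jog_arm(
  plan=[
    {"turn": [0,0,0],"offset": [0,0,-10],"hand": 45},
    {"turn": [0,0,0],"offset": [0,0,-25],"hand": 45},
    {"turn": [0,0,0],"offset": [0,0,-30],"hand": 45},
    {"turn": [0,0,0],"offset": [0,0,-30],"hand": 45},
    {"turn": [0,0,0],"offset": [-10,5,-30],"hand": 45},
    {"turn": [0,0,0],"offset": [-25,10,-30],"hand": 45},
    {"turn": [0,0,0],"offset": [-30,13,-25],"hand": 45},
    {"turn": [0,0,0],"offset": [-30,13,-15],"hand": 45},
    {"turn": [0,0,0],"offset": [-30,13,0],"hand": 45},
    {"turn": [0,0,0],"offset": [-30,13,0],"hand": 45},
    {"turn": [0,0,0],"offset": [-30,13,0],"hand": 45},
    {"turn": [0,0,0],"offset": [-30,13,0],"hand": 45},
    {"turn": [0,0,0],"offset": [-30,13,0],"hand": 45},
    {"turn": [0,0,0],"offset": [-30,13,0],"hand": 45},
    {"turn": [0,0,0],"offset": [-30,13,0],"hand": 45},
    {"turn": [0,0,0],"offset": [-30,13,0],"hand": 45},
    {"turn": [0,0,0],"offset": [-25,8,0],"hand": 45},
    {"turn": [0,0,0],"offset": [-10,0,0],"hand": 45},
    {"turn": [0,0,0],"offset": [0,0,0],"hand": 45},
    {"turn": [0,0,0],"offset": [0,0,0],"hand": 45},
  ],
)

```text
time: 6.78
eef_pos: [0.534, -0.1369, 0.1995]
ee_rot: [-0.0, 0.75, 0.661, 0.0]
wrist_force: [-0.5, -0.5, -1.2]
grip_width: 0.0514
finger_force: 15.0
```

```bash
python3 -c "
from h import *
import pickle
c=read_camera('wrist');pickle.dump(c,open('w2.pkl','wb'));save(c,'w2')
todo([.5445,-.0555,.2])
print(proj(c,[.545,-.056,.0825],True))
"
```

```text
at [ 0.534  -0.1363  0.1995] psi 1.4464 turn z -0.0 then tool mm [81.4  0.4 -0.5]
[257.30786356 102.5855976 ]
```

View pics/w2.png

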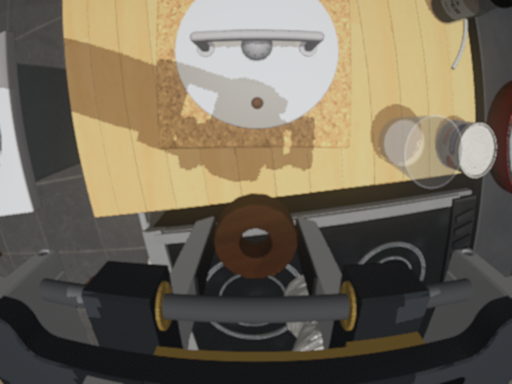

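The wrist view shows the post tip at (257,103), the plate centred near (257,50), the bar from (195,38) to (323,36), and the wide ring held upright at (256,237).

```bash
python3 - <<'E'
from h import *
import pickle
c=pickle.load(open('w2.pkl','rb')); p=c['pixels'].astype(int)
print("cam",c['xyz'],att(c)[:,2].round(3))
b=p[85:120,240:275]; m=(b.max(2)<130).astype(np.uint8)
n,l,st,ce=cv2.connectedComponentsWithStats(m); i=1+np.argmax(st[1:,4]); u=ce[i]+[240,85]; print("post blob",u.round(1),st[i])
t=onz(c,*u,.0825,True);print("tip",t.round(4),"pred tip/mid/foot for it",[proj(c,[t[0],t[1],z],True).round(1) for z in(.0825,.06,.02)])
hs=cv2.cvtColor(c['pixels'],cv2.COLOR_RGB2HSV); w=((hs[...,1]<40)&(hs[...,2]>110)).astype(np.uint8); w[:, :165]=0; w[:,345:]=0; w[140:]=0
k=max(cv2.findContours(w,cv2.RETR_EXTERNAL,cv2.CHAIN_APPROX_NONE)[0],key=cv2.contourArea)[:,0]
k=k[k[:,1]>3]; P=np.array([onz(c,*q,.020,True)[:2] for q in k])
A=np.c_[2*P,np.ones(len(P))]; s=np.linalg.lstsq(A,(P**2).sum(1),rcond=None)[0]; cen=s[:2]; r=np.sqrt(s[2]+cen@cen); 
for _ in range(4):
    d=np.abs(np.hypot(*(P-cen).T)-r); g=d<max(.001,np.median(d)*2); s=np.linalg.lstsq(A[g],(P[g]**2).sum(1),rcond=None)[0]; cen=s[:2]; r=np.sqrt(s[2]+cen@cen)
print("tray",cen.round(4),"r",r.round(4),"post dist",np.linalg.norm(t[:2]-cen).round(4), "tray x ang",np.arctan2(*(t[:2]-cen)[::-1]).round(3))
H=[onz(c,*q,.089,True)[:2] for q in((192,37.5),(323,35.5))]; d=H[1]-H[0]; print("handle",np.array(H).round(4),np.linalg.norm(d).round(3),np.arctan2(d[1],d[0]).round(3),((H[0]+H[1])/2).round(4))
# held ring
b=((p[...,0]-p[...,2]>25)&(p[...,0]<140)).astype(np.uint8); b[:190]=0;b[282:]=0;b[:,:205]=0;b[:,305:]=0
cs=sorted(cv2.findContours(b,cv2.RETR_CCOMP,cv2.CHAIN_APPROX_NONE)[0],key=cv2.contourArea)[::-1]
M=rot(read_state()['ee_rot'])
for q in cs[:2]:
    e=cv2.fitEllipse(q); 
    for z in(.2185,.2065,.1945): print("ring",np.round(e[0],1),np.round(e[1],1),(1000*(M.T@(onz(c,*e[0],z,True)-read_state()['eef_pos']))).round(1))
E
```

```text
cam [ 0.54292226 -0.05820304  0.37867368] [-0.035 -0.272 -0.962]
post blob [256.8 102.8] [12 13 11 11 96]
tip [ 0.5445 -0.0561  0.0825] pred tip/mid/foot for it [array([256.8, 102.8]), array([256.7, 102.9]), array([256.6, 103.2])]
tray [0.5529 0.0125] r 0.0985 post dist 0.0692 tray x ang -1.693
handle [[0.4903 0.0182]
 [0.6171 0.0047]] 0.128 -0.106 [0.5537 0.0114]
ring [255.7 232. ] [86.7 95. ] [  5.7  -0.8 -19. ]
ring [255.7 232. ] [86.7 95. ] [ 0.2 -0.7 -7. ]
ring [255.7 232. ] [86.7 95. ] [-5.2 -0.7  5. ]
ring [255.5 241.8] [30.9 33.4] [ -0.8  -0.9 -19. ]
ring [255.5 241.8] [30.9 33.4] [-6.8 -0.9 -7. ]
ring [255.5 241.8] [30.9 33.4] [-12.7  -0.9   5. ]
```

jog_arm(
  plan=[
    {"turn": [0,0,0],"offset": [20,0.3,0],"hand": 45},
    {"turn": [0,0,0],"offset": [21,0.3,10],"hand": 45},
    {"turn": [0,0,0],"offset": [20,0.3,20],"hand": 45},
    {"turn": [0,0,0],"offset": [15,0,20],"hand": 45},
    {"turn": [0,0,0],"offset": [5,0,20],"hand": 45},
    {"turn": [0,0,0],"offset": [0,0,20],"hand": 45},
    {"turn": [0,0,0],"offset": [0,0,10],"hand": 45},
    {"turn": [0,0,0],"offset": [0,0,0],"hand": 45},
    {"turn": [0,0,0],"offset": [0,0,0],"hand": 45},
  ],
)

```text
time: 7.58
eef_pos: [0.5452, -0.0564, 0.0997]
ee_rot: [-0.0, 0.75, 0.662, -0.0]
wrist_force: [0.7, 1.0, -0.1]
grip_width: 0.0515
finger_force: 15.0
```

```bash
python3 -c "
from h import *
import pickle
todo([.5445,-.0561,.025])
c=read_camera('wrist');pickle.dump(c,open('w3.pkl','wb'));print(proj(c,[.5445,-.0561,.0825],True)); 
im=[c['pixels'][:,:,::-1]]
s=read_camera('side');pickle.dump(s,open('s3.pkl','wb'));print(proj(s,[.5445,-.0561,.0825]),proj(s,[.5445,-.0561,.02]))
z=cv2.resize(s['pixels'][120:220,220:340],(480,400),interpolation=cv2.INTER_CUBIC)[:,:,::-1]
w=cv2.resize(c['pixels'][190:320,190:330],(320,297))[:,:,::-1]
o=np.zeros((400,800,3),np.uint8);o[:,:480]=z;o[:297,480:]=w;cv2.imwrite('pics/c3.png',o)
"
```

```text
at [ 0.5452 -0.0564  0.0997] psi 1.4467 turn z -0.0 then tool mm [ 0.2 -0.8 74.7]
[255.61239456 218.66668001]
[296.39293999 147.21765696] [295.51911794 163.02939791]
```

View pics/c3.png

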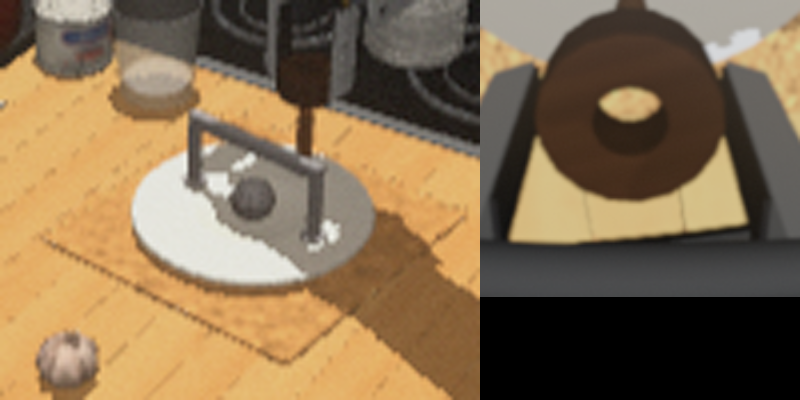

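The side crop shows the wide ring (303,80) directly above the post (306,130), and the wrist crop shows it upright in the fingers. I'm descending now.

jog_arm(
  plan=[
    {"turn": [0,0,0],"offset": [0,0,6],"hand": 45},
    {"turn": [0,0,0],"offset": [0,0,6],"hand": 45},
    {"turn": [0,0,0],"offset": [0,0,5],"hand": 45},
    {"turn": [0,0,0],"offset": [0,0,5],"hand": 45},
    {"turn": [0,0,0],"offset": [0,0,5],"hand": 45},
    {"turn": [0,0,0],"offset": [0,0,5],"hand": 45},
    {"turn": [0,0,0],"offset": [0,0,0],"hand": 45},
  ],
)

```text
time: 8.27
eef_pos: [0.5445, -0.0569, 0.066]
ee_rot: [-0.001, 0.75, 0.662, -0.001]
wrist_force: [0.3, 0.1, -1.4]
grip_width: 0.0515
finger_force: 15.0
```

```bash
python3 -c "
from h import *
todo([.5445,-.0561,.025]);s=read_state();print(s['wrist_force'],s['ft_torque'])
c=read_camera('wrist');print(proj(c,[.5445,-.0561,.0825],True))
b=c['pixels'][205:290,210:300].astype(int);print('x')
cv2.imwrite('pics/c4.png',cv2.resize(c['pixels'][190:320,190:330],(560,520),interpolation=cv2.INTER_CUBIC)[:,:,::-1])
"
```

```text
at [ 0.5445 -0.0569  0.066 ] psi 1.4457 turn z -0.0 then tool mm [ 0.8 -0.1 41. ]
[ 0.25225191  0.10947563 -1.42557266] [-0.02699527 -0.06727273  0.01179924]
[256.70394954 238.54085831]
x
```

View pics/c4.png

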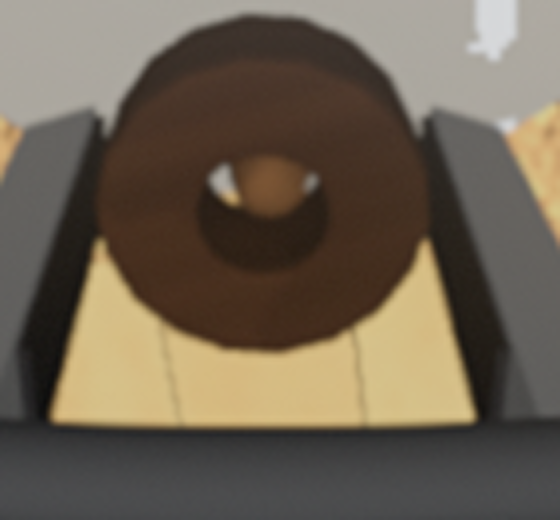

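The post is in the hole, about 1–1.5 mm right of centre, so I'll shift slightly and go on down.

jog_arm(
  plan=[
    {"turn": [0,0,0],"offset": [0.3,1,5],"hand": 45},
    {"turn": [0,0,0],"offset": [0,0,6],"hand": 45},
    {"turn": [0,0,0],"offset": [0,0,6],"hand": 45},
    {"turn": [0,0,0],"offset": [0,0,6],"hand": 45},
    {"turn": [0,0,0],"offset": [0,0,6],"hand": 45},
    {"turn": [0,0,0],"offset": [0,0,5],"hand": 45},
    {"turn": [0,0,0],"offset": [0,0,3],"hand": 45},
    {"turn": [0,0,0],"offset": [0,0,1],"hand": 45},
    {"turn": [0,0,0],"offset": [0,0,1],"hand": 45},
    {"turn": [0,0,0],"offset": [0,0,0],"hand": 45},
  ],
)

```text
time: 9.15
eef_pos: [0.5465, -0.057, 0.0285]
ee_rot: [0.0, 0.75, 0.662, 0.0]
wrist_force: [-0.1, -0.3, -0.2]
grip_width: 0.0515
finger_force: 15.0
```

jog_arm(
  plan=[
    {"turn": [0,0,0],"offset": [0,0,1],"hand": 45},
    {"turn": [0,0,0],"offset": [0,0,1],"hand": 45},
    {"turn": [0,0,0],"offset": [0,0,1],"hand": 45},
    {"turn": [0,0,0],"offset": [0,0,0.5],"hand": 45},
    {"turn": [0,0,0],"offset": [0,0,0],"hand": 45},
    {"turn": [0,0,0],"offset": [0,0,0],"hand": 45},
  ],
)

```text
time: 9.65
eef_pos: [0.5467, -0.0571, 0.0254]
ee_rot: [0.0, 0.75, 0.662, 0.0]
wrist_force: [-1.3, -0.3, 3.9]
grip_width: 0.0513
finger_force: 15.0
```

jog_arm(
  plan=[
    {"turn": [0,0,0],"offset": [0,0,0],"hand": 60},
    {"turn": [0,0,0],"offset": [0,0,0],"hand": 70},
    {"turn": [0,0,0],"offset": [0,0,0],"hand": 75},
    {"turn": [0,0,0],"offset": [0,0,-6],"hand": 75},
    {"turn": [0,0,0],"offset": [0,0,-15],"hand": 75},
    {"turn": [0,0,0],"offset": [0,0,-25],"hand": 75},
    {"turn": [0,0,0],"offset": [0,0,-30],"hand": 75},
    {"turn": [0,0,0],"offset": [0,0,-30],"hand": 75},
    {"turn": [0,0,0],"offset": [10,-4,-30],"hand": 75},
    {"turn": [0,0,0],"offset": [25,-9,-25],"hand": 75},
    {"turn": [0,0,0],"offset": [30,-11,-15],"hand": 75},
    {"turn": [0,0,0],"offset": [30,-11,0],"hand": 75},
    {"turn": [0,0,0],"offset": [30,-11,0],"hand": 75},
    {"turn": [0,0,0],"offset": [30,-11,0],"hand": 75},
    {"turn": [0,0,0],"offset": [30,-11,0],"hand": 75},
    {"turn": [0,0,0],"offset": [30,-11,0],"hand": 75},
    {"turn": [0,0,0],"offset": [30,-11,0],"hand": 75},
    {"turn": [0,0,0],"offset": [30,-11,0],"hand": 75},
    {"turn": [0,0,0],"offset": [30,-11,0],"hand": 75},
    {"turn": [0,0,0],"offset": [0,0,0],"hand": 75},
  ],
)

```text
time: 11.32
eef_pos: [0.4717, 0.2637, 0.2013]
ee_rot: [-0.001, 0.748, 0.664, 0.0]
wrist_force: [-0.0, -0.4, 0.2]
grip_width: 0.0706
finger_force: 0.0
```

```bash
python3 - <<'E'
from h import *
todo([.4525,.3535,.003])
c=read_camera('wrist'); u0=proj(c,[.4525,.3535,.024],True); print(u0)
x0,y0=(u0-28).astype(int); p=c['pixels'][y0:y0+56,x0:x0+56].astype(int); m=(p.max(2)<115).astype(np.uint8)
k=max(cv2.findContours(m,cv2.RETR_EXTERNAL,cv2.CHAIN_APPROX_NONE)[0],key=cv2.contourArea); e=cv2.fitEllipse(k); u=np.array(e[0])+[x0,y0]; print(u,e[1],onz(c,*u,.02,True))
s=read_camera('side'); import pickle; pickle.dump((c,s),open('p5.pkl','wb'))
b=s['pixels'][120:220,220:340]; 
o=np.zeros((400,800,3),np.uint8); o[:,:480]=cv2.resize(b,(480,400),interpolation=cv2.INTER_CUBIC)[:,:,::-1]; o[:300,480:]=cv2.resize(c['pixels'],(400,300))[:,:320,::-1]; cv2.imwrite('pics/c5.png',o)
E
```

```text
at [0.4717 0.2637 0.2013] psi 1.451 turn z -0.0 then tool mm [ 86.9 -29.8 198.3]
[231.08969408  98.88806518]
[231.45556641  99.94159508] (28.231178283691406, 29.147096633911133) [0.45246564 0.35229653 0.02      ]
```

View pics/c5.png

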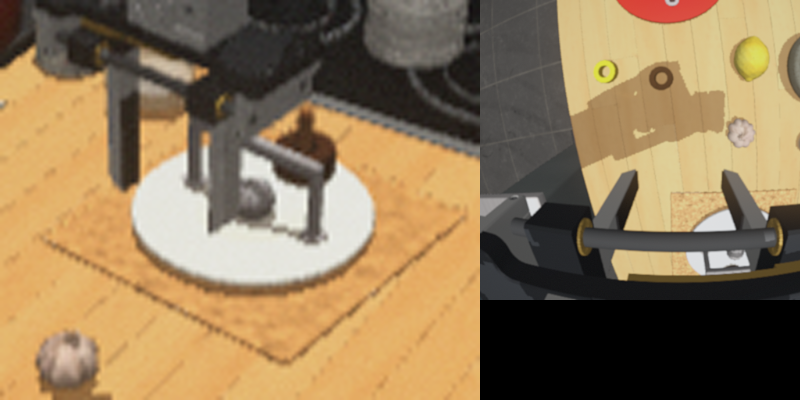

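The side crop shows the wide ring seated at the post's foot (305,160), with the tea ball still in the dish. The narrow ring is confirmed at (0.4525, 0.353).

jog_arm(
  plan=[
    {"turn": [0,0,0],"offset": [20,-7,0],"hand": 75},
    {"turn": [0,0,0],"offset": [25,-8,0],"hand": 75},
    {"turn": [0,0,0],"offset": [25,-8,10],"hand": 75},
    {"turn": [0,0,0],"offset": [16,-6.5,20],"hand": 75},
    {"turn": [0,0,0],"offset": [0,0,25],"hand": 75},
    {"turn": [0,0,0],"offset": [0,0,25],"hand": 75},
    {"turn": [0,0,0],"offset": [0,0,25],"hand": 75},
    {"turn": [0,0,0],"offset": [0,0,25],"hand": 75},
    {"turn": [0,0,0],"offset": [0,0,25],"hand": 70},
    {"turn": [0,0,0],"offset": [0,0,15],"hand": 70},
    {"turn": [0,0,0],"offset": [0,0,10],"hand": 70},
    {"turn": [0,0,0],"offset": [0,0,7],"hand": 70},
    {"turn": [0,0,0],"offset": [0,0,0],"hand": 70},
    {"turn": [0,0,0],"offset": [0,0,0],"hand": 70},
  ],
)

```text
time: 12.58
eef_pos: [0.4555, 0.3485, 0.0146]
ee_rot: [0.0, 0.75, 0.661, 0.0]
wrist_force: [-0.0, 0.4, 0.5]
grip_width: 0.0659
finger_force: 0.0
```

```bash
python3 -c "
from h import *
todo([.4525,.353,.004])"
```

```text
at [0.4555 0.3485 0.0146] psi 1.4451 turn z -0.0 then tool mm [ 4.1 -3.6 10.6]
```

jog_arm(
  plan=[
    {"turn": [0,0,0],"offset": [4,-3.5,4],"hand": 70},
    {"turn": [0,0,0],"offset": [0,0,5],"hand": 70},
    {"turn": [0,0,0],"offset": [0,0,0],"hand": 70},
    {"turn": [0,0,0],"offset": [0,0,0],"hand": 30},
    {"turn": [0,0,0],"offset": [0,0,0],"hand": 30},
    {"turn": [0,0,0],"offset": [0,0,0],"hand": 30},
    {"turn": [0,0,0],"offset": [0,0,0],"hand": 30},
    {"turn": [0,0,0],"offset": [0,0,0],"hand": 30},
    {"turn": [0,0,0],"offset": [0,0,0],"hand": 30},
  ],
)

```text
time: 13.33
eef_pos: [0.452, 0.3531, 0.0051]
ee_rot: [0.0, 0.75, 0.662, 0.0]
wrist_force: [0.1, 0.6, 0.2]
grip_width: 0.0363
finger_force: 15.0
```

```bash
python3 -c "
from h import *
todo([.4525,.353,.004])
todo([.535,-.135,.2])"
```

```text
at [0.452  0.3531 0.0051] psi 1.4458 turn z -0.0 then tool mm [-0.1  0.5  1.1]
at [0.452  0.3531 0.0051] psi 1.4458 turn z -0.0 then tool mm [-474.   143.2 -194.9]
```

jog_arm(
  plan=[
    {"turn": [0,0,0],"offset": [0,0,-10],"hand": 30},
    {"turn": [0,0,0],"offset": [0,0,-25],"hand": 30},
    {"turn": [0,0,0],"offset": [0,0,-30],"hand": 30},
    {"turn": [0,0,0],"offset": [0,0,-30],"hand": 30},
    {"turn": [0,0,0],"offset": [-10,3,-30],"hand": 30},
    {"turn": [0,0,0],"offset": [-20,6,-30],"hand": 30},
    {"turn": [0,0,0],"offset": [-30,9,-25],"hand": 30},
    {"turn": [0,0,0],"offset": [-35,10,-15],"hand": 30},
    {"turn": [0,0,0],"offset": [-35,11,0],"hand": 30},
    {"turn": [0,0,0],"offset": [-35,11,0],"hand": 30},
    {"turn": [0,0,0],"offset": [-35,11,0],"hand": 30},
    {"turn": [0,0,0],"offset": [-35,11,0],"hand": 30},
    {"turn": [0,0,0],"offset": [-35,11,0],"hand": 30},
    {"turn": [0,0,0],"offset": [-35,11,0],"hand": 30},
    {"turn": [0,0,0],"offset": [-35,11,0],"hand": 30},
    {"turn": [0,0,0],"offset": [-35,11,0],"hand": 30},
    {"turn": [0,0,0],"offset": [-35,11,0],"hand": 30},
    {"turn": [0,0,0],"offset": [-35,11,0],"hand": 30},
    {"turn": [0,0,0],"offset": [-29,6,0],"hand": 30},
    {"turn": [0,0,0],"offset": [0,0,0],"hand": 30},
  ],
)

```text
time: 15.0
eef_pos: [0.5359, -0.1398, 0.2008]
ee_rot: [0.001, 0.752, 0.66, -0.0]
wrist_force: [0.5, 0.1, 0.4]
grip_width: 0.036
finger_force: 15.0
```

```bash
cat > m2.py <<'E'
from h import *
import pickle
c=read_camera('wrist'); pickle.dump(c,open('w6.pkl','wb')); save(c,'w6'); p=c['pixels'].astype(int)
u0=proj(c,[.5445,-.0561,.0825],True); print(u0); todo([.5445,-.0561,.2])
hs=cv2.cvtColor(c['pixels'],cv2.COLOR_RGB2HSV); w=((hs[...,1]<40)&(hs[...,2]>110)).astype(np.uint8); w[:, :165]=0; w[:,345:]=0; w[140:]=0
k=max(cv2.findContours(w,cv2.RETR_EXTERNAL,cv2.CHAIN_APPROX_NONE)[0],key=cv2.contourArea)[:,0]
k=k[k[:,1]>3]; P=np.array([onz(c,*q,.020,True)[:2] for q in k]); A=np.c_[2*P,np.ones(len(P))]; g=np.ones(len(P),bool)
for _ in range(5):
    s=np.linalg.lstsq(A[g],(P[g]**2).sum(1),rcond=None)[0]; cen=s[:2]; r=np.sqrt(s[2]+cen@cen)
    d=np.abs(np.hypot(*(P-cen).T)-r); g=d<max(.001,np.median(d)*2)
print("tray",cen.round(4),"r",r.round(4))
E
python3 m2.py
```

```text
[253.94322821  99.75307765]
at [ 0.5356 -0.1374  0.2006] psi 1.4419 turn z -0.0 then tool mm [81.8 -1.6  0.6]
tray [0.553  0.0125] r 0.0986
```

View pics/w6.png

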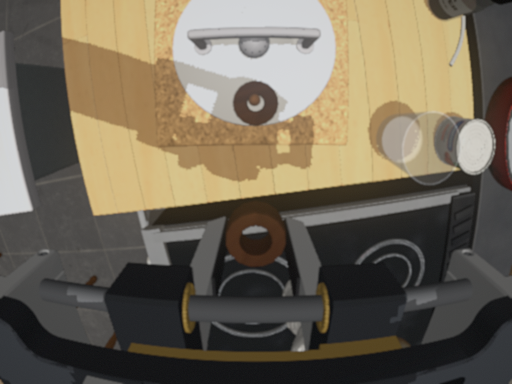

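The tray hasn't moved, the wide ring is home at (255,102), and the narrow ring is held at (255,235). I'll check how it sits in the hand numerically.

```bash
python3 - <<'E'
from h import *
import pickle
todo([.5445,-.0561,.2])
c=read_camera('wrist'); p=c['pixels'].astype(int); s=read_state(); M=rot(s['ee_rot'])
b=((p[...,0]-p[...,2]>25)&(p[...,0]<150)).astype(np.uint8); b[:195]=0;b[282:]=0;b[:,:215]=0;b[:,295:]=0
cs=sorted(cv2.findContours(b,cv2.RETR_CCOMP,cv2.CHAIN_APPROX_NONE)[0],key=cv2.contourArea)[::-1]
for q in cs[:2]:
    e=cv2.fitEllipse(q); z=s['eef_pos'][2]-.005+.024
    print("ring",np.round(e[0],1),np.round(e[1],1),(1000*(M.T@(onz(c,*e[0],z,True)-s['eef_pos']))).round(1))
u=proj(c,[.5445,-.0561,.0825],True); print(u)
x,y=u.round().astype(int); print(p[y-9:y+10,x-11:x+12,0])
E
```

```text
at [ 0.5356 -0.1374  0.2006] psi 1.4419 turn z -0.0 then tool mm [81.8 -1.6  0.6]
ring [255.8 228. ] [68.1 79.7] [  7.2  -0.4 -19. ]
ring [255.3 239.3] [30.6 32.5] [ -0.1  -0.7 -19. ]
[254.7193233 102.3077948]
[[ 88  89  89  89  89  90  89  89  88  88  88  88  88  87  89  87  87  86
   87  86  87  86  86]
 [ 89  89  90  90  89  89  87  88  88  87  87  87  87  86  85  85  85  85
   85  85  85  85  85]
 [ 89  89  88  89  88  87  86  86  86  85  86  86  84  83  83  84  83  83
   84  84  84  84  85]
 [ 88  87  87  87  87  85  86  85  86  89  92  93  92  87  83  81  81  83
   83  83  84  85  85]
 [ 86  86  87  85  85  83  84  87  93 101 105 108 107 101  93  90  92  90
   84  83  84  85  85]
 [ 86  84  84  84  83  83  85  93 102 111 116 118 117 111 105 108 118 117
  101  86  83  84  85]
 [ 83  83  83  82  80  81  89  99 111 118 123 124 121 117 111 116 134 142
  128 100  83  83  84]
 [ 82  81  81  80  78  82  94 106 116 124 127 127 124 118 113 114 133 152
  150 122  92  82  84]
 [ 81  82  81  81  84  86  96 109 119 125 128 127 123 119 114 110 124 152
  164 145 108  85  82]
 [ 82  82  81  89
[... 253 characters left out ...]
178 172 142  99  82]
 [ 86  83  82 112 150 149 120  98 100 103 106 107 106 103 101 111 139 168
  181 175 147 103  81]
 [ 87  84  83 108 150 164 144 114  96  95  96  96  96  98 106 127 156 176
  182 172 141  99  80]
 [ 86  85  83  98 142 171 169 146 122 110 100  98 106 117 135 156 173 182
  181 165 130  92  79]
 [ 86  87  83  88 125 166 179 173 161 150 139 136 145 155 169 177 182 183
  177 154 113  84  81]
 [ 87  87  84  82 103 144 172 181 180 177 173 173 175 178 182 183 183 179
  163 131  95  81  82]
 [ 87  86  85  81  86 114 150 173 182 184 183 183 184 184 184 183 178 165
  138 102  82  81  84]
 [ 86  85  86  83  82  89 118 150 170 179 180 181 181 181 180 175 161 138
  105  84  81  83  84]]
```

jog_arm(
  plan=[
    {"turn": [0,0,0],"offset": [20,-0.4,0],"hand": 30},
    {"turn": [0,0,0],"offset": [22,-0.4,10],"hand": 30},
    {"turn": [0,0,0],"offset": [20,-0.4,20],"hand": 30},
    {"turn": [0,0,0],"offset": [15,0,20],"hand": 30},
    {"turn": [0,0,0],"offset": [5,0,20],"hand": 30},
    {"turn": [0,0,0],"offset": [0,0,20],"hand": 30},
    {"turn": [0,0,0],"offset": [0,0,10],"hand": 30},
    {"turn": [0,0,0],"offset": [0,0,0],"hand": 30},
    {"turn": [0,0,0],"offset": [0,0,0],"hand": 30},
  ],
)

```text
time: 15.85
eef_pos: [0.5445, -0.053, 0.1003]
ee_rot: [-0.0, 0.75, 0.662, -0.0]
wrist_force: [-0.7, -0.6, -0.6]
grip_width: 0.036
finger_force: 15.0
```

```bash
python3 -c "
from h import *
todo([.5446,-.0558,.049])"
```

```text
at [ 0.5445 -0.053   0.1003] psi 1.4466 turn z -0.0 then tool mm [-2.8  0.4 51.3]
```

Tool x is off by −2.8 mm, so I'm correcting that before going down.

jog_arm(
  plan=[
    {"turn": [0,0,0],"offset": [-2.8,0.9,0],"hand": 30},
    {"turn": [0,0,0],"offset": [0,0,3],"hand": 30},
    {"turn": [0,0,0],"offset": [0,0,5],"hand": 30},
    {"turn": [0,0,0],"offset": [0,0,5],"hand": 30},
    {"turn": [0,0,0],"offset": [0,0,5],"hand": 30},
    {"turn": [0,0,0],"offset": [0,0,5],"hand": 30},
    {"turn": [0,0,0],"offset": [0,0,5],"hand": 30},
    {"turn": [0,0,0],"offset": [0,0,0],"hand": 30},
  ],
)

```text
time: 16.52
eef_pos: [0.5442, -0.0563, 0.0705]
ee_rot: [-0.001, 0.75, 0.662, -0.001]
wrist_force: [-0.1, 0.1, -0.3]
grip_width: 0.0362
finger_force: 15.0
```

```bash
python3 -c "
from h import *
todo([.5446,-.0558,.049])
c=read_camera('wrist');p=c['pixels'].astype(int);x,y=proj(c,[.5446,-.0558,.0825],True).round().astype(int);print(x,y);print(p[y-14:y+20:2,x-20:x+22:2,0])"
```

```text
at [ 0.5442 -0.0563  0.0705] psi 1.4457 turn z -0.0 then tool mm [ 0.5  0.3 21.5]
257 236
[[ 79  79  80  80  79  80  79  78  78  75  75  74  74  74  75  76  77  78
   78  79  73]
 [ 78  80  79  78  79  79  78  77  75  73  72  73  73  74  75  76  76  77
   76  77  76]
 [ 79  78  78  78  78  76  74  75  79  85  88  85  79  74  74  75  76  76
   76  76  77]
 [ 79  79  79  78  76  71  73  82  92 102 109 109 102  90  78  73  75  75
   75  74  75]
 [ 80  79  78  76  74  70  74  88 100 113 118 116 109 102  91  77  73  75
   74  75  78]
 [ 80  79  73  70  73  73  78  93 109 120 122 119 113 105  97  76  65  73
   75  75  78]
 [ 79  76  60  57  72  73  81  98 115 119 121 117 113 107  97  67  53  71
   75  77  77]
 [ 78  70  49  49  57  66  75  97 111 117 118 114 110 105  89  53  47  62
   76  77  77]
 [ 77  63  46  50  50  52  61  82 102 108 110 107 106  95  69  48  46  56
   75  77  77]
 [ 78  62  46  49  49  50  49  54  74  89  94  93  85  65  50  47  47  56
   73  77  75]
 [ 78  62  47  48  49  49  49  50  51  54  60  58  53  51  49  48  47  54
   72  76  76]
 [ 78  67  49  48  49  49  50  49  50  49  50  49  49  49  50  48  47  57
   74  75  75]
 [ 79  75  54  47  50  50  50  50  50  50  49  50  49  49  49  47  48  67
   74  75  74]
 [ 79  78  65  49  48  50  52  51  49  51  51  49  49  49  48  48  57  71
   75  75  74]
 [ 78  78  77  62  49  49  51  51  51  50  49  49  49  48  49  57  71  74
   75  74  76]
 [ 78  78  79  75  62  51  51  50  51  49  49  49  49  52  58  71  74  75
   74  74  73]
 [ 78  77  77  75  73  69  62  57  54  54  54  54  59  69  72  73  74  74
   74  74  72]]
```

The post is in the hole with clearance on both sides. I'm lowering to contact in small steps, about 21.5 mm.

jog_arm(
  plan=[
    {"turn": [0,0,0],"offset": [0.3,0.6,5],"hand": 30},
    {"turn": [0,0,0],"offset": [0,0,5],"hand": 30},
    {"turn": [0,0,0],"offset": [0,0,4],"hand": 30},
    {"turn": [0,0,0],"offset": [0,0,3],"hand": 30},
    {"turn": [0,0,0],"offset": [0,0,1],"hand": 30},
    {"turn": [0,0,0],"offset": [0,0,1],"hand": 30},
    {"turn": [0,0,0],"offset": [0,0,0],"hand": 30},
    {"turn": [0,0,0],"offset": [0,0,0],"hand": 30},
  ],
)

```text
time: 17.23
eef_pos: [0.5459, -0.0564, 0.0531]
ee_rot: [0.0, 0.75, 0.662, 0.0]
wrist_force: [0.0, -0.0, -0.3]
grip_width: 0.0358
finger_force: 15.0
```

jog_arm(
  plan=[
    {"turn": [0,0,0],"offset": [0,0,1],"hand": 30},
    {"turn": [0,0,0],"offset": [0,0,1],"hand": 30},
    {"turn": [0,0,0],"offset": [0,0,1],"hand": 30},
    {"turn": [0,0,0],"offset": [0,0,1],"hand": 30},
    {"turn": [0,0,0],"offset": [0,0,0],"hand": 30},
    {"turn": [0,0,0],"offset": [0,0,0],"hand": 30},
  ],
)

```text
time: 17.73
eef_pos: [0.546, -0.0564, 0.0495]
ee_rot: [0.0, 0.75, 0.662, -0.0]
wrist_force: [-2.3, -0.1, 4.1]
grip_width: 0.0361
finger_force: 15.0
```

jog_arm(
  plan=[
    {"turn": [0,0,0],"offset": [0,0,0],"hand": 45},
    {"turn": [0,0,0],"offset": [0,0,0],"hand": 55},
    {"turn": [0,0,0],"offset": [0,0,0],"hand": 60},
    {"turn": [0,0,0],"offset": [0,0,-6],"hand": 60},
    {"turn": [0,0,0],"offset": [0,0,-20],"hand": 60},
    {"turn": [0,0,0],"offset": [0,0,-30],"hand": 60},
    {"turn": [0,0,0],"offset": [0,0,-30],"hand": 60},
    {"turn": [0,0,-0.121],"offset": [0,0,-30],"hand": 60},
    {"turn": [0,0,-0.121],"offset": [0,0,-30],"hand": 60},
    {"turn": [0,0,-0.121],"offset": [0,0,-10],"hand": 40},
    {"turn": [0,0,-0.121],"offset": [0,0,0],"hand": 40},
    {"turn": [0,0,-0.121],"offset": [0,0,0],"hand": 40},
    {"turn": [0,0,-0.121],"offset": [0,0,0],"hand": 40},
    {"turn": [0,0,-0.121],"offset": [0,0,0],"hand": 40},
    {"turn": [0,0,-0.121],"offset": [0,0,0],"hand": 40},
    {"turn": [0,0,-0.121],"offset": [0,0,0],"hand": 40},
    {"turn": [0,0,-0.121],"offset": [0,0,0],"hand": 40},
    {"turn": [0,0,-0.121],"offset": [0,0,0],"hand": 40},
    {"turn": [0,0,-0.121],"offset": [0,0,0],"hand": 40},
    {"turn": [0,0,-0.121],"offset": [0,0,0],"hand": 40},
  ],
)

```text
time: 19.4
eef_pos: [0.5458, -0.0563, 0.2052]
ee_rot: [0.0, 0.058, 0.998, 0.0]
wrist_force: [0.0, -0.1, -0.1]
grip_width: 0.0375
finger_force: 0.0
```

jog_arm(
  plan=[
    {"turn": [0,0,0],"offset": [0,0,0],"hand": 40},
  ],
)

```text
time: 19.48
eef_pos: [0.5458, -0.0563, 0.2052]
ee_rot: [0.0, 0.06, 0.998, -0.0]
wrist_force: [-0.6, 0.1, 0.1]
grip_width: 0.0376
finger_force: 0.0
```

```bash
python3 - <<'E'
from h import *
import pickle
s=read_state();print(s['joints'].round(3),s['grip_width'],s['wrist_force'])
todo([.553,.0125,.063],3.019); todo([.553,.0125,.2],3.019)
t=read_camera('top'); c=read_camera('side'); w=read_camera('wrist'); pickle.dump((t,c,w),open('p7.pkl','wb'))
print(proj(w,[.553,.0125,.089],True),proj(c,[.5446,-.056,.056]))
# tray centre from side ellipse vs initial
x0,y0,x1,y1=(245,150,320,196)
d=pickle.load(open('d0.pkl','rb'))
for q in (d['side'],c):
    p=cv2.cvtColor(q['pixels'][y0:y1,x0:x1],cv2.COLOR_RGB2HSV); m=((p[...,1]<60)&(p[...,2]>130)).astype(np.uint8)
    k=max(cv2.findContours(m,cv2.RETR_EXTERNAL,cv2.CHAIN_APPROX_NONE)[0],key=cv2.contourArea); e=cv2.fitEllipse(cv2.convexHull(k)); print(np.array(e[0])+[x0,y0],e[1])
a=cv2.resize(c['pixels'][110:220,230:340],(400,400),interpolation=cv2.INTER_CUBIC); b=cv2.resize(w['pixels'],(400,300))
o=np.zeros((400,800,3),np.uint8); o[:,:400]=a[:,:,::-1]; o[:300,400:]=b[:,:,::-1]; cv2.imwrite('pics/c7.png',o)
E
```

```text
[-0.31   0.008  1.819  0.     1.315 -1.759] 0.03764371672703713 [-0.59382345  0.14457352  0.07452145]
at [ 0.5458 -0.0563  0.2052] psi 3.0207 turn z 0.0017 then tool mm [  1.2  69.2 142.2]
at [ 0.5458 -0.0563  0.2052] psi 3.0207 turn z 0.0017 then tool mm [ 1.2 69.2  5.2]
[322.11722825 183.32104843] [295.97570325 154.02517968]
[282.22105408 171.23003769] (40.44962692260742, 60.20219421386719)
[282.60597992 172.79683113] (35.692161560058594, 60.55204391479492)
```

View pics/c7.png

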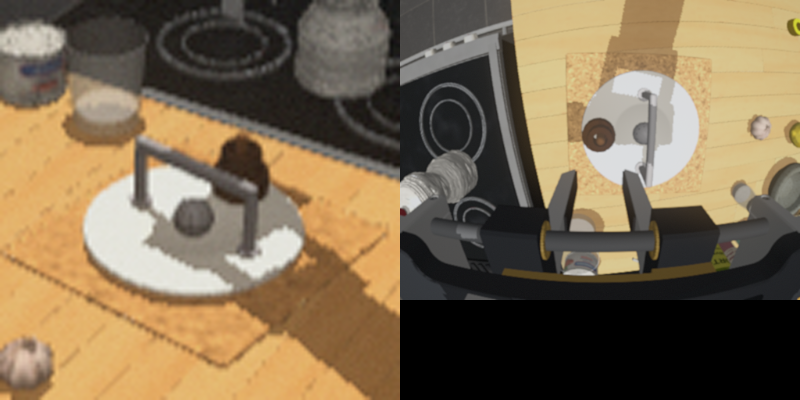

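The side crop shows both rings stacked on the post (242,168) and the ball in the dish (193,215). The wrist crop shows the bar where predicted. I'm moving over it.

jog_arm(
  plan=[
    {"turn": [0,0,0],"offset": [0.3,15,0],"hand": 40},
    {"turn": [0,0,0],"offset": [0.3,20,0],"hand": 40},
    {"turn": [0,0,0],"offset": [0.3,20,0],"hand": 40},
    {"turn": [0,0,0],"offset": [0.3,14,10],"hand": 40},
    {"turn": [0,0,0],"offset": [0,0,20],"hand": 40},
    {"turn": [0,0,0],"offset": [0,0,20],"hand": 40},
    {"turn": [0,0,0],"offset": [0,0,20],"hand": 40},
    {"turn": [0,0,0],"offset": [0,0,10],"hand": 40},
    {"turn": [0,0,0],"offset": [0,0,0],"hand": 40},
    {"turn": [0,0,0],"offset": [0,0,0],"hand": 40},
  ],
)

```text
time: 20.47
eef_pos: [0.5531, 0.0122, 0.1251]
ee_rot: [-0.0, 0.062, 0.998, 0.0]
wrist_force: [0.0, -0.3, 0.9]
grip_width: 0.0377
finger_force: 0.0
```

```bash
python3 - <<'E'
from h import *
todo([.553,.0125,.063],3.019)
w=read_camera('wrist'); d=np.array([np.cos(-.122),np.sin(-.122)])
p=w['pixels'].astype(int).mean(2)
for t in (-.055,-.045,-.035):
    q=np.r_[np.array([.553,.0125])+t*d,.089]; u=proj(w,q,True); n=np.array([-d[1],d[0]])
    v=proj(w,q+np.r_[n*.01,0],True)-u; 
    prof=[p[int(round(y)),int(round(x))] for x,y in (u+v*k/4 for k in range(-10,11))]
    print(u.round(1),np.round(prof).astype(int))
E
```

```text
at [0.5531 0.0122 0.1251] psi 3.0179 turn z -0.0011 then tool mm [ 0.1  0.3 62.1]
[256.6 140.7] [214 215 215 192 173 174 173 171 144 124 158 164 141 172 174 176 177 177
 177 177 177]
[256.6 154.2] [170 167 166 166 167 166 167 167 141 125 137 133 127 166 165 165 164 164
 163 165 172]
[256.6 167.5] [169 168 168 169 169 169 169 168 141 123 136 132 126 168 167 167 166 166
 166 165 164]
```

The bar is centred within about 0.5 mm. Going down and pinching.

jog_arm(
  plan=[
    {"turn": [0,0,0],"offset": [0,0.3,15],"hand": 40},
    {"turn": [0,0,0],"offset": [0,0,20],"hand": 40},
    {"turn": [0,0,0],"offset": [0,0,15],"hand": 40},
    {"turn": [0,0,0],"offset": [0,0,8],"hand": 40},
    {"turn": [0,0,0],"offset": [0,0,3],"hand": 40},
    {"turn": [0,0,0],"offset": [0,0,0],"hand": 40},
    {"turn": [0,0,0],"offset": [0,0,0],"hand": 40},
  ],
)

```text
time: 21.1
eef_pos: [0.5541, 0.0124, 0.0652]
ee_rot: [0.001, 0.061, 0.998, -0.0]
wrist_force: [-0.2, 0.3, -0.0]
grip_width: 0.0375
finger_force: 0.0
```

jog_arm(
  plan=[
    {"turn": [0,0,0],"offset": [0,0,0],"hand": 25},
    {"turn": [0,0,0],"offset": [0,0,0],"hand": 20},
    {"turn": [0,0,0],"offset": [0,0,0],"hand": 16},
    {"turn": [0,0,0],"offset": [0,0,0],"hand": 14},
    {"turn": [0,0,0],"offset": [0,0,0],"hand": 12},
    {"turn": [0,0,0],"offset": [0,0,0],"hand": 11},
    {"turn": [0,0,0],"offset": [0,0,0],"hand": 10},
    {"turn": [0,0,0],"offset": [0,0,0],"hand": 8},
    {"turn": [0,0,0],"offset": [0,0,0],"hand": 0},
    {"turn": [0,0,0],"offset": [0,0,0],"hand": 0},
  ],
  grip_force=20,
)

```text
time: 21.93
eef_pos: [0.5533, 0.0129, 0.0642]
ee_rot: [0.0, 0.061, 0.998, 0.0]
wrist_force: [0.5, 3.4, 1.5]
grip_width: 0.0098
finger_force: 20.0
```

jog_arm(
  plan=[
    {"turn": [0,0,0],"offset": [0,0,0],"hand": 0},
    {"turn": [0,0,0],"offset": [0,0,0],"hand": 0},
    {"turn": [0,0,0],"offset": [0,0,-1],"hand": 0},
    {"turn": [0,0,0],"offset": [0,0,-2],"hand": 0},
    {"turn": [0,0,0],"offset": [0,0,-3],"hand": 0},
    {"turn": [0,0,0],"offset": [0,0,-4],"hand": 0},
    {"turn": [0,0,0],"offset": [0,0,-4],"hand": 0},
    {"turn": [0,0,0],"offset": [0,0,-3],"hand": 0},
    {"turn": [0,0,0],"offset": [0,0,-2],"hand": 0},
    {"turn": [0,0,0],"offset": [0,0,-1],"hand": 0},
    {"turn": [0,0,0],"offset": [0,0,0],"hand": 0},
    {"turn": [0,0,0],"offset": [0,0,0],"hand": 0},
  ],
  grip_force=50,
)

```text
time: 22.93
eef_pos: [0.5531, 0.0126, 0.0839]
ee_rot: [-0.0, 0.061, 0.998, -0.0]
wrist_force: [0.3, -0.7, -4.5]
grip_width: 0.0097
finger_force: 50.0
```

```bash
cat > chk.py <<'E'
from h import *
s=read_state(); M=rot(s['ee_rot']); print("pos",s['eef_pos'].round(4),"psi",psi(s).round(3),"tool z",M[:,2].round(4),"F",s['wrist_force'].round(1),"T",s['ft_torque'].round(3),s['grip_width'],s['time'])
c=read_camera('side'); t=read_camera('top')
tz=s['eef_pos'][2]-.0582  # tray origin z
cen=np.r_[s['eef_pos'][:2],tz]
# tray outline in the side view -> plate plane check
hs=cv2.cvtColor(c['pixels'],cv2.COLOR_RGB2HSV)
u=proj(c,cen+[0,0,.0224]); a=proj(c,cen+[0,0,.014]); print("expected ball px",u.round(1))
g=hs[int(u[1])-9:int(u[1])+10,int(u[0])-9:int(u[0])+10]; m=(g[...,2]<125); yx=np.argwhere(m); print("dark centroid",(yx.mean(0)[::-1]+[int(u[0])-9,int(u[1])-9]).round(1),m.sum())
import sys
if len(sys.argv)>1:
    b=cv2.resize(c['pixels'][70:220,200:350],(600,600),interpolation=cv2.INTER_CUBIC); cv2.imwrite('pics/%s.png'%sys.argv[1],b[:,:,::-1])
E
python3 chk.py
```

```text
pos [0.5531 0.0126 0.0839] psi 3.019 tool z [-1.e-04 -0.e+00 -1.e+00] F [ 0.3 -0.7 -4.5] T [ 0.054 -0.116  0.021] 0.009697600052439555 22.9333
expected ball px [283.1 165.1]
dark centroid [284.3 163.7] 117
```

jog_arm(
  plan=[
    {"turn": [0,0,0],"offset": [0,0,-1],"hand": 0},
    {"turn": [0,0,0],"offset": [0,0,-3],"hand": 0},
    {"turn": [0,0,0],"offset": [0,0,-5],"hand": 0},
    {"turn": [0,0,0],"offset": [0,0,-7],"hand": 0},
    {"turn": [0,0,0],"offset": [0,0,-8],"hand": 0},
    {"turn": [0,0,0],"offset": [0,0,-8],"hand": 0},
    {"turn": [0,0,0],"offset": [0,0,-8],"hand": 0},
    {"turn": [0,0,0],"offset": [0,0,-8],"hand": 0},
    {"turn": [0,0,0],"offset": [0,0,-8],"hand": 0},
    {"turn": [0,0,0],"offset": [0,0,-8],"hand": 0},
    {"turn": [0,0,0],"offset": [0,0,-7],"hand": 0},
    {"turn": [0,0,0],"offset": [0,0,-5],"hand": 0},
    {"turn": [0,0,0],"offset": [0,0,-3],"hand": 0},
    {"turn": [0,0,0],"offset": [0,0,-1],"hand": 0},
    {"turn": [0,0,0],"offset": [0,0,0],"hand": 0},
    {"turn": [0,0,0],"offset": [0,0,0],"hand": 0},
  ],
)

```text
time: 24.37
eef_pos: [0.5528, 0.0126, 0.1635]
ee_rot: [-0.0, 0.061, 0.998, 0.0]
wrist_force: [-0.6, -0.2, -4.1]
grip_width: 0.0098
finger_force: 50.0
```

```bash
cat >> chk.py <<'E'
# rim ellipse in the side view against a level rim
al=np.linspace(0,2*np.pi,60,endpoint=False); 
Q=np.array([proj(c,cen+[.1*np.cos(q),.1*np.sin(q),.012]) for q in al],np.float32)
w=((hs[...,1]<60)&(hs[...,2]>105)).astype(np.uint8); x0,y0=Q.min(0).astype(int)-4; x1,y1=Q.max(0).astype(int)+5; k=np.zeros_like(w);k[y0:y1,x0:x1]=w[y0:y1,x0:x1]
k=cv2.morphologyEx(k,cv2.MORPH_OPEN,np.ones((3,3),np.uint8)); ct=max(cv2.findContours(k,cv2.RETR_EXTERNAL,cv2.CHAIN_APPROX_NONE)[0],key=cv2.contourArea)
print("rim bbox expected",Q.min(0).round(1),Q.max(0).round(1),"seen",ct[:,0].min(0),ct[:,0].max(0))
E
python3 chk.py
```

```text
pos [0.5528 0.0126 0.1635] psi 3.019 tool z [-9.e-04  2.e-04 -1.e+00] F [-0.6 -0.2 -4.1] T [ 0.056 -0.07   0.017] 0.009763896480817314 24.3667
expected ball px [283.9 144.1]
dark centroid [284.9 143.1] 124
rim bbox expected [252.  130.7] [315.9 165. ] seen [252 130] [315 164]
```

jog_arm(
  plan=[
    {"turn": [0,0,0.02],"offset": [0,0,0],"hand": 0},
    {"turn": [0,0,0.04],"offset": [0,0,0],"hand": 0},
    {"turn": [0,0,0.06],"offset": [0,0,0],"hand": 0},
    {"turn": [0,0,0.06],"offset": [0,0,0],"hand": 0},
    {"turn": [0,0,0.06],"offset": [0,0,0],"hand": 0},
    {"turn": [0,0,0.06],"offset": [0,0,0],"hand": 0},
    {"turn": [0,0,0.06],"offset": [0,0,0],"hand": 0},
    {"turn": [0,0,0.06],"offset": [0,0,0],"hand": 0},
    {"turn": [0,0,0.06],"offset": [0,0,0],"hand": 0},
    {"turn": [0,0,0.06],"offset": [0,0,0],"hand": 0},
    {"turn": [0,0,0.06],"offset": [0,0,0],"hand": 0},
    {"turn": [0,0,0.06],"offset": [0,0,0],"hand": 0},
    {"turn": [0,0,0.06],"offset": [0,0,0],"hand": 0},
    {"turn": [0,0,0.06],"offset": [0,0,0],"hand": 0},
    {"turn": [0,0,0.04],"offset": [0,0,0],"hand": 0},
    {"turn": [0,0,0.02],"offset": [0,0,0],"hand": 0},
    {"turn": [0,0,0],"offset": [0,0,0],"hand": 0},
  ],
)

```text
time: 25.88
eef_pos: [0.553, 0.0126, 0.1638]
ee_rot: [-0.0, 0.463, 0.886, -0.0]
wrist_force: [-0.1, 0.1, -3.3]
grip_width: 0.0095
finger_force: 50.0
```

```bash
python3 chk.py
```

```text
pos [0.553  0.0126 0.1638] psi 2.178 tool z [-3.e-04  0.e+00 -1.e+00] F [-0.1  0.1 -3.3] T [-0.053 -0.159 -0.039] 0.009499674980012486 25.8833
expected ball px [283.9 144. ]
dark centroid [284.3 143.4] 152
rim bbox expected [251.9 130.6] [315.8 164.9] seen [252 130] [315 164]
```

Remaining: 2.178 − 1.448 = 0.73 rad.

jog_arm(
  plan=[
    {"turn": [0,0,0.02],"offset": [0,0,0],"hand": 0},
    {"turn": [0,0,0.04],"offset": [0,0,0],"hand": 0},
    {"turn": [0,0,0.06],"offset": [0,0,0],"hand": 0},
    {"turn": [0,0,0.06],"offset": [0,0,0],"hand": 0},
    {"turn": [0,0,0.06],"offset": [0,0,0],"hand": 0},
    {"turn": [0,0,0.06],"offset": [0,0,0],"hand": 0},
    {"turn": [0,0,0.06],"offset": [0,0,0],"hand": 0},
    {"turn": [0,0,0.06],"offset": [0,0,0],"hand": 0},
    {"turn": [0,0,0.06],"offset": [0,0,0],"hand": 0},
    {"turn": [0,0,0.06],"offset": [0,0,0],"hand": 0},
    {"turn": [0,0,0.06],"offset": [0,0,0],"hand": 0},
    {"turn": [0,0,0.06],"offset": [0,0,0],"hand": 0},
    {"turn": [0,0,0.04],"offset": [0,0,0],"hand": 0},
    {"turn": [0,0,0.03],"offset": [0,0,0],"hand": 0},
    {"turn": [0,0,0],"offset": [0,0,0],"hand": 0},
    {"turn": [0,0,0],"offset": [0,0,0],"hand": 0},
    {"turn": [0,0,0],"offset": [0,0,0],"hand": 0},
    {"turn": [0,0,0],"offset": [0,0,0],"hand": 0},
  ],
)

```text
time: 27.48
eef_pos: [0.5531, 0.0126, 0.164]
ee_rot: [0.0, 0.749, 0.663, 0.0]
wrist_force: [0.3, -0.4, -4.3]
grip_width: 0.0096
finger_force: 50.0
```

```bash
python3 chk.py; python3 - <<'E'
from h import *
import pickle
# mat corners from picture w2 region: fit mat edges (cork) in first wrist view of the mat p7
t,c,w=pickle.load(open('p7.pkl','rb'))
print([onz(w,(x-400)*1.28,y*1.28,.006,True)[:2].round(4) for x,y in((567,53),(712,60),(703,194),(565,193))])
E
```

```text
pos [0.5531 0.0126 0.164 ] psi 1.449 tool z [ 0. -0. -1.] F [ 0.3 -0.4 -4.3] T [-0.071 -0.083  0.003] 0.009624149958305399 27.4833
expected ball px [283.8 144. ]
dark centroid [282.3 142.9] 140
rim bbox expected [251.9 130.6] [315.8 164.9] seen [252 130] [305 164]
[array([ 0.4108, -0.0927]), array([0.4422, 0.1523]), array([0.6942, 0.1298]), array([ 0.6526, -0.1343])]
```

```bash
python3 - <<'E'
from h import *
c=read_camera('side'); p=c['pixels'].astype(int); T=np.array([.5531,.0126,.1058])
a=-.122-np.pi/2-np.pi/2; d=np.array([np.cos(a),np.sin(a),0])
print("rings expected",proj(c,T+d*.069+[0,0,.038]).round(1),"ball",proj(c,T+[0,0,.0224]).round(1))
b=((p[...,0]-p[...,2]>15)&(p[...,0]<110)).astype(np.uint8); n,l,s,ce=cv2.connectedComponentsWithStats(b[120:170,280:330]); i=1+np.argmax(s[1:,4]); print("rings seen",ce[i]+[280,120],s[i])
print(p[130:160,268:300:1].mean(2).astype(int)[::2])
print(read_state()['qd'].round(4))
E
```

```text
rings expected [302.1 147.3] ball [283.8 144. ]
rings seen [302.96193772 147.69550173] [ 15  16  17  22 289]
[[ 71  53  31  40  37  87 139 177 173 117  71  95  93  82  76  66  74  90
   91  86  78  80  91 149 134 131  77  72  71  62  57  75]
 [199 197 222 223 222 219 183 110  94  95  87  76  67  64  65  49  75  91
   91  91  83 137 186 213 224 220 171  70  69  79 160 177]
 [223 223 220 185 113  95  89  83  75  64  69  92 149 183 197 219 161  93
  145 192 200 223 223 223 221 220 174  69  72  80 184 224]
 [130 132 113  79  83  77  68  69 120 151 201 224 224 222 223 221 222 212
  223 224 222 221 222 223 221 196 108  69  72  76 170 210]
 [132 128 117  70  76  74 103 198 224 222 223 221 221 181 162 117 118 118
  139 179 203 221 225 221 219 135 123  87  92 117 112  60]
 [134 130 104  74  76  73  85 138 181 185 220 177 111  88  95 103 105  98
   97  93  89 135 223 219 179 136 139 190 182  95  38  39]
 [138 194 171  75  77  74  79 135 134 136 133  81  76  93  88 100 104  95
   96  90  84  83 133 135 136 147 225 223 216  68  32  37]
 [222 220 173  71  76  79 146 197 189 130 120  71  76  84  8
[... 354 characters left out ...]
72  76  70  93 126 127 124 125 127 126 126 125 130 129 128
  129 126 127 128 131 127 129 127 122  46  37  35  38  37]
 [130 115  87  70  77  68  83 117 126 126 126 122 123 123 124 124 125 124
  127 127 124 124 123 121 124 127 122  50  34  36  29  33]
 [128  94  95  85  85  91  92 100 132 131 129 132 128 131 126 128 130 126
  127 127 130 128 133 131 132 130 128 106  36  31  36  37]
 [137 128 124 119 121 123 120 134 133 132 128 128 134 130 134 132 132 131
  134 129 131 132 131 130 129 131 132 129 115 105  44  37]
 [133 134 132 135 132 134 134 131 131 128 132 132 130 129 133 130 129 132
  141 195 197 222 191 134 130 129 132 132 132 132 132 132]]
[-0.0002  0.0009 -0.0005 -0.0002 -0.0011 -0.0008]
```

The ball spans columns 279–289, centred at about (284.3,143.5) against an expected (283.8,144.0). The rings are where they should be, and everything is level and still. Handing in.

```bash
python3 -c "
from plant import *
print(finish_job())"
```

```text
the job is handed in; nothing more can be done
None
```

Job handed in at about 27.6 s: both rings are on the post, wide one below, and the tray is held level and still about 10 cm above the middle of its mat (about 3 mm off centre), turned a quarter clockwise with the tea ball in the middle of the dish; no verdict came back.

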